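Square up the chocolates on the cooling slab and start the chiller

ROBOT

A 6-joint arm with a two-finger parallel gripper is mounted at the origin on the work surface. World frame = base frame: x ahead of the robot, y to its left, z up, the work surface at z = 0. Lengths are in m, angles in degrees, forces in N, time in s.
With the tool pointing down it reaches from about 0.325 to 0.775 m from the base axis. Payload 5.5 kg.
Tool frame: the origin (TCP) lies at the very end of the fingers, on their centre line; the grasp point (between the pads) lies 19 mm behind it; x points along the fingers, y is the direction in which the jaws open and shut, and the axes are right-handed (so a half turn about x gives the same grasp; the last joint's range is limited). The gripper opens to 88 mm and grips with 3 to 60 N. Pads are 20 mm wide; open, the fingers measure 115 mm over their backs; the gripper's body (75 mm by 178 mm) begins 61 mm behind the grasp point.
Start: joints at [-74.238, 5.22, 70.514, -0, 104.267, -3.249], TCP at [0.195, -0.567, 0.223] pointing down, gripper open.
Joint ranges: [-164.24, 164.24], [-49.07, 125.15], [9.68, 141.18], [-86.29, 266.29], [3.28, 154.24], [-151.56, 151.56]. Speed limits (degrees/s): [147.25, 147.25, 172.46, 180, 180, 180].

INTERFACE

Orientations are given as a 3x3 rotation matrix whose columns are the frame's x, y, z axes.
In Python, from rig import observe, grab_frame, hand_in, look_for gives the robot as it stands.
- The arm moves only by the shell command python3 -m inch 'ROWS' [OPENING] [FORCE]. ROWS is JSON, one flat list of numbers, 4 for each row, row after row: the shift along the world's x, y, z in mm, then the turn about the world's z in degrees. In form: [x, y, z, spin, x, y, z, spin, ...]. A call has 1 to 10 rows; each row shifts and turns the commanded pose from where the row before left it; what a row does not reach is not made up. A row lasts 1/8 s, in which the tool goes at most 62.5 mm and 10.7 degrees, less where a joint would pass 70% of its speed; a pose out of reach is approached as far as the arm can. A call is refused whole if a number of a shift passes 62.5 or a number of a turn 10.7, either way. A call with a gripper value outside its range is refused whole. OPENING is the finger opening in mm, from 0 to 87.8, set as the call begins (- or left out, the last holds). The fingers move at their own pace and stop on an object; FORCE is the grip in N (left out, the last holds). Time passes only in rows, so rows that do not move let the fingers close. It gives the time, the measured TCP pose, the force and the opening at its end, in the units of the state.
- observe(): the state, without advancing time (a new reading comes with each control period).
- grab_frame(name): name is "scene" or "top" or "wrist"; returns a dict with "pixels" (420x560x3 uint8, red, green, blue), "fov_y" (degrees; the focal length in pixels is half the picture's height over the tangent of half this angle, whatever the lens; pixels are square), "cx", "cy" (the principal point, pixels), "k1" (the pictures are not rectified: a ray, as slopes to the right and down, at radius r is drawn at 1 + k1 r^2 times it, then the intrinsics apply), "cam_to_world" (4x4, takes a point from camera to world coordinates). Camera axes: x right, y down, z forward; pixel columns grow to the right and rows downward; lengths in m; the calibration is good to about 2 mm. A picture is of the moment at which its call begins. There is no depth.
- hand_in(): hands the job in, once; it reports no verdict.
Trained networks look in a picture, given as the dict that the camera call returned (one of the last four; its "shot" number tells which), for a name from the list of things; names that differ only in an ending like _2 or _b are one class to them, and where a whole thing is asked for, a point or a joint stands for the part that bears it (a point fixed in the world has none). Each returns a list of dicts, best first, with "confidence" (0 to 1); they miss things now and then, are a little off and sometimes report something else, mostly with a low value. They report only what shows in the picture. A call takes as long as a camera call. They do not tell look-alikes from the thing itself.
- look_for(picture, thing): "extent" ([left, top, right, bottom] in pixels, round what is visible of it).
The state is a dict: "time_s": time; "joint_pos": joint angles; "dq": joint speeds; "effort": joint torques, N m; "tool_pos": TCP position; "orientation": TCP orientation; "ft_force": force on the tool from outside, world axes, zero at the start; "ft_torque": the same for the moment, N m; "finger_gap": opening from 0.0 (shut) to 1.0 (fully open).
Only numpy, scipy, OpenCV 4.12 (cv2) and the standard library are available. Lean on these libraries where they do the work, as an engineer would, in place of code of your own. Each camera call takes 0.05 s, during which the arm holds its last target.

TASK

Using the steel straightedge with the wooden grip, push the four loose chocolates back into one straight row on the marble slab, until the straightedge sits squarely against both steel stops; leave it there and do not touch the chocolates with the fingers. Then start the chiller: press its dial in, turn it clockwise from off to the second setting (the middle-sized dot), and let it spring fully out again. Leave everything else where it stands.

Things in the scene. Friction and masses are not known exactly. Their poses are not given: they have to be found in the camera images.
- slab: fixed marble slab 200 (x) x 260 (y) x 20 mm; origin centre of underside, z up, +x the far side. Two steel stops, 20 mm tall, stand on it at y = +108 and -108 mm (12 mm wide), near faces at x = +30 mm. Against both stops the straightedge's origin is at slab x = 20 mm, y = 0 within 10. The chocolates start on the -x side of that line; the 40 mm strip along the slab's -x edge is free.
- bar: loose straightedge, about 0.45 kg: steel bar 20 (x) x 240 (y) x 24 mm, in its middle an upright wooden grip 14 (x) x 44 (y) mm, from 24 to 95 mm above the underside. Origin centre of underside, z up, long axis y; both long sides alike. It starts on the counter between slab and chiller control, pointing roughly away from the robot.
- bar_grip (a point): point on the straightedge's grip where to hold it, 78 mm above the underside on its middle; axes as bar (pinch along x, 14 mm)
- choc1: dark chocolate, a loose block 28 (x) x 32 (y) x 20 mm, 22 g, with a small diagonal stripe on top; origin at the centre of its underside, z up. The four stand about 48 mm apart along slab y, in number order from -y to +y, at different depths in x.
- choc2: dark chocolate, a loose block 28 (x) x 32 (y) x 20 mm, 22 g, with a small diagonal stripe on top; origin at the centre of its underside, z up. The four stand about 48 mm apart along slab y, in number order from -y to +y, at different depths in x.
- choc3: dark chocolate, a loose block 28 (x) x 32 (y) x 20 mm, 22 g, with a small diagonal stripe on top; origin at the centre of its underside, z up. The four stand about 48 mm apart along slab y, in number order from -y to +y, at different depths in x.
- choc4: dark chocolate, a loose block 28 (x) x 32 (y) x 20 mm, 22 g, with a small diagonal stripe on top; origin at the centre of its underside, z up. The four stand about 48 mm apart along slab y, in number order from -y to +y, at different depths in x.
- console: fixed chiller control: white wedge housing 185 (x) x 170 (y) mm, 48 mm high in front (-x, robot's side), 113 mm at the back; origin centre of underside, z up. Its steel face slopes 25 degrees from level; the face's outward direction in this frame is (-0.423, 0, 0.906); the dial's axis meets the face at (-15, 0, 80.5) mm.
- dial_grip (a point): point on the dial's axis in its grip bar, 34 mm out from the sloping face while the dial is out; z along the axis, outward (use dial for the turn, not x, y). The dial is black: a round skirt, radius 30 mm, top 16 mm out from the face, and on it a grip bar 52 long x 14 mm thick, from 16 to 44 mm out, with a white pointer line on one half.
- dial (a joint): turn, rad, growing clockwise seen facing the face: 0 off (dash mark); 0.6, 1.2, 1.8 = settings 1 to 3 (small, middle, large dot). Bar: at 0 it lies 0.6 rad anticlockwise of the up-slope line, at 0.6 along it, at 1.2 0.6 rad clockwise. While out it is locked in its notch (0.1 rad play); it turns only when pressed in 7 mm or more and springs out only within 0.1 rad of a setting.
- dial_press (a joint): how far the dial is pressed in along its axis, in m: 0 = fully out, 0.008 = fully in. Spring: 3.6 N at the start to 8.4 N fully in. The skirt can be pushed by the fingertips while they pinch the bar.
- card_slab: bystander: small price-card holder on the slab behind the row, 18 x 56 mm foot, 50 mm tall; origin centre of underside
- card_console: bystander: the same kind of card holder, on the counter in front of the chiller control
- jar: bystander: amber glass jar, radius 30, 105 mm tall, behind the chiller control; origin centre of underside
- giftbox: bystander: cardboard gift box 70 x 90 x 45 mm, far middle of the counter; origin centre of underside
Not all that is in view belongs to the job. Leave any yellow look-alike of the choc3 alone.

How it is judged:
By the outcome, as a careful person would: the job done as asked, in the order asked, and still so for the second after the job is handed in, with the robot touching nothing.
It also fails if it takes over 61 s, if anything falls off the work surface, if the arm or the gripper's body presses on something with over 40 N, if the wrist force passes 120 N, or if a joint passes its speed limit or range.

## Working session

There is one attempt and no reset: what is moved stays moved. The work goes in short steps, Python scripts to look and compute and a shell command to move; the robot and the scene stay as the last step left them, time stands still between calls to the robot, and variables do not carry over. Pictures are saved under pics/ and viewed, and the job is handed in when it is done.

```bash
ls; mkdir -p pics
cat > h.py <<'E'
import numpy as np, cv2
from rig import observe, grab_frame, hand_in, look_for
def save(f,name,crop=None,scale=1):
    im=f["pixels"][:,:,::-1].copy()
    if crop: l,t,r,b=crop; im=im[t:b,l:r]
    if scale!=1: im=cv2.resize(im,None,fx=scale,fy=scale,interpolation=cv2.INTER_CUBIC)
    cv2.imwrite("pics/"+name+".png",im)
def K(f):
    h=f["pixels"].shape[0]; F=h/2/np.tan(np.radians(f["fov_y"])/2)
    return F
def ray(f,u,v):
    F=K(f); d=np.array([(u-f["cx"])/F,(v-f["cy"])/F]); s=d.copy()
    for _ in range(20): s=d/(1+f["k1"]*(s@s))
    T=np.array(f["cam_to_world"]); return T[:3,3],T[:3,:3]@np.array([s[0],s[1],1])
def onz(f,u,v,z):
    o,d=ray(f,u,v); return o+d*(z-o[2])/d[2]
def proj(f,P):
    T=np.array(f["cam_to_world"]); P=np.atleast_2d(P); c=(P-T[:3,3])@T[:3,:3]
    s=c[:,:2]/c[:,2:]; s=s*(1+f["k1"]*(s**2).sum(1,keepdims=True)); return s*K(f)+[f["cx"],f["cy"]]
E
python3 - <<'E'
from h import *
o=observe(); print({k:np.round(v,3).tolist() for k,v in o.items()})
for n in ["scene","top","wrist"]:
    f=grab_frame(n); save(f,n+"0"); print(n,f["fov_y"],f["cx"],f["cy"],f["k1"],np.round(f["cam_to_world"],3).tolist())
    for t in ["slab","bar","choc1","console","dial","card_slab","card_console","jar","giftbox"]:
        print(t,[(np.round(x["extent"]).tolist(),round(x["confidence"],2)) for x in look_for(f,t)][:7])
E
```

```text
pics
{'time_s': 0.0, 'joint_pos': [-74.237, 5.261, 70.581, 0.001, 104.264, -3.249], 'dq': [0.031, -0.074, 0.012, 0.113, 0.058, 0.062], 'effort': [-0.001, -44.645, -40.645, 0.07, 0.029, -0.0], 'tool_pos': [0.195, -0.567, 0.222], 'orientation': [[-0.0, 0.326, -0.945], [0.002, -0.945, -0.326], [-1.0, -0.002, -0.0]], 'ft_force': [-0.407, -0.801, -0.554], 'ft_torque': [0.009, 0.032, 0.044], 'finger_gap': 0.998}
scene 54.55314868197758 276.9177399685473 205.37161005591375 -0.03557286755021781 [[-0.743, 0.531, -0.407, 0.929], [0.669, 0.603, -0.435, 0.374], [0.014, -0.596, -0.803, 0.753], [0.0, 0.0, 0.0, 1.0]]
slab [([278.0, 223.0, 443.0, 378.0], 0.73)]
bar []
choc1 [([333.0, 243.0, 351.0, 264.0], 0.75), ([342.0, 270.0, 362.0, 289.0], 0.74), ([390.0, 293.0, 413.0, 314.0], 0.7), ([369.0, 279.0, 389.0, 299.0], 0.57), ([388.0, 225.0, 406.0, 248.0], 0.51), ([262.0, 165.0, 343.0, 227.0], 0.51), ([211.0, 110.0, 229.0, 139.0], 0.2)]
console [([163.0, 110.0, 265.0, 193.0], 0.73)]
dial [([207.0, 111.0, 232.0, 138.0], 0.67)]
card_slab [([314.0, 291.0, 339.0, 325.0], 0.87), ([340.0, 269.0, 362.0, 290.0
[... 578 characters left out ...]
 303.0], 0.66), ([211.0, 231.0, 223.0, 240.0], 0.42)]
console [([331.0, 180.0, 410.0, 265.0], 0.89), ([159.0, 230.0, 174.0, 246.0], 0.69), ([277.0, 210.0, 287.0, 297.0], 0.53)]
dial [([359.0, 217.0, 384.0, 240.0], 0.86)]
card_slab [([187.0, 193.0, 208.0, 201.0], 0.43)]
card_console [([161.0, 230.0, 173.0, 246.0], 0.17)]
jar [([358.0, 158.0, 386.0, 187.0], 0.6)]
giftbox [([265.0, 139.0, 302.0, 167.0], 0.69)]
wrist 61.137330398363844 279.87134327432216 210.76054675125965 0.007092978969048042 [[0.326, -0.917, -0.23, 0.257], [-0.945, -0.316, -0.079, -0.547], [0.0, 0.243, -0.97, 0.385], [0.0, 0.0, 0.0, 1.0]]
slab []
bar []
choc1 []
console []
dial []
card_slab []
card_console []
jar []
giftbox []
```

View pics/scene0.png

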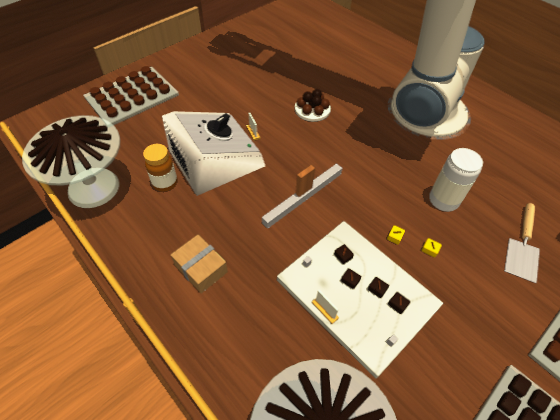

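View pics/top0.png

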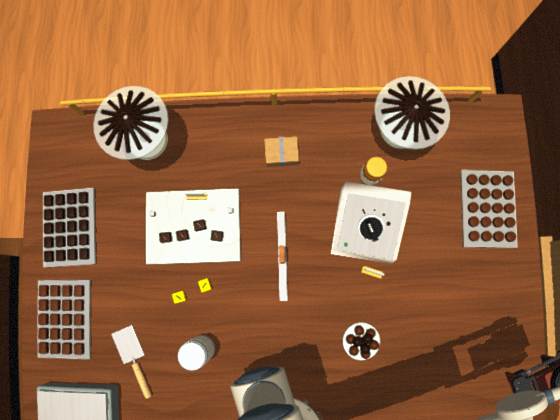

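Run:
```python
import cv2
a=cv2.imread('pics/top0.png')[150:310,130:430]
cv2.imwrite('pics/top0c.png',cv2.resize(a,None,fx=2.66,fy=2.66,interpolation=cv2.INTER_CUBIC))
a=cv2.imread('pics/scene0.png')[210:390,260:450]
cv2.imwrite('pics/scene0c.png',cv2.resize(a,None,fx=3.2,fy=3.2,interpolation=cv2.INTER_CUBIC))
```

```text
(no output)
```

View pics/top0c.png

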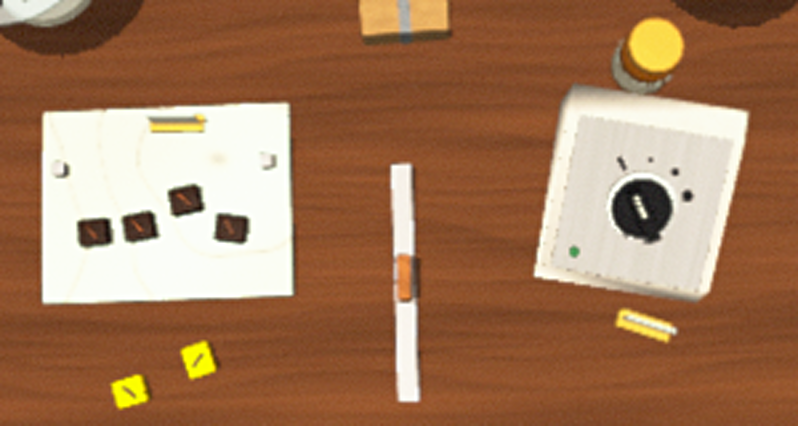

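View pics/scene0c.png

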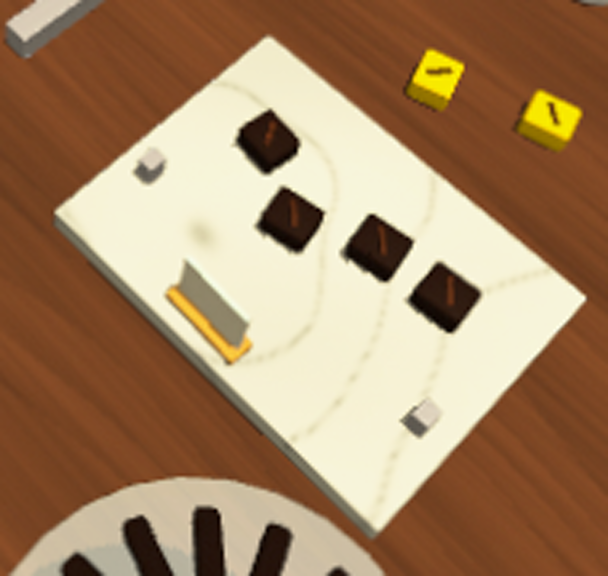

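The top view shows up as +x and left as +y. The slab is at upper left around (195,226) with four dark chocolates at (165,237), (182,235), (200,225) and (217,236). The bar is at (283,255) with its wooden grip. The console dial is at (371,229), pointing at the dash. Things that could be mistaken for my targets:
- **choc3:** the yellow look-alikes on the counter at (179,297) and (205,285). The dark chocolates on the slab are the right ones, as the close crop confirms.
- **Bar:** the spatula at (130,345). The right one is the steel bar with the upright wooden block at (283,255).

Next I'll measure.

```bash
cat > meas.py <<'E'
from h import *
from scipy.optimize import least_squares
def quad(mask):
    cs,_=cv2.findContours(mask.astype(np.uint8),cv2.RETR_EXTERNAL,cv2.CHAIN_APPROX_NONE)
    return max(cs,key=cv2.contourArea)
E
python3 - <<'E'
from meas import *
f=grab_frame("top")
p=f["pixels"].astype(int)
def region(x0,y0,x1,y1,fn):
    m=np.zeros(p.shape[:2],bool); m[y0:y1,x0:x1]=fn(p[y0:y1,x0:x1]); return m
def cont_world(c,z): return np.array([onz(f,u,v,z)[:2] for u,v in c.reshape(-1,2)+0.0])
white=lambda q:(q.min(2)>140)
m=region(138,180,250,272,white); c=quad(m); w=cont_world(c,.02)
r=cv2.minAreaRect((w*1000).astype(np.float32)); print("slab",r)
m=region(268,205,298,305,lambda q:(q.min(2)>120)); 
m=cv2.morphologyEx(m.astype(np.uint8),cv2.MORPH_CLOSE,np.ones((25,3))); c=quad(m); w=cont_world(c,.024)
r=cv2.minAreaRect((w*1000).astype(np.float32)); print("bar",r)
# grip top
print("grip top",onz(f,282.2,254,.095))
dark=lambda q:(q.max(2)<70)
m=region(150,215,230,248,dark); n,l,s,ce=cv2.connectedComponentsWithStats(m.astype(np.uint8))
for i in range(1,n):
    if s[i,4]>40: print("choc",s[i].tolist(),onz(f,*ce[i],.03).round(4))
for q in [(152.5,213),(230.5,210)]: print("stop",onz(f,*q,.04).round(4))
print("card",onz(f,196.5,197,.045))
m=region(325,175,415,270,lambda q:(q.max(2)<60)); n,l,s,ce=cv2.connectedComponentsWithStats(m.astype(np.uint8))
for i in range(1,n):
    if s[i,4]>3: print("dk",s[i].tolist(),ce[i],onz(f,*ce[i],.095).round(4))
E
```

```text
slab ((573.3898315429688, 233.8501434326172), (201.0103759765625, 259.693115234375), 0.6741694211959839)
bar ((486.27264404296875, -10.571784973144531), (240.24807739257812, 21.943578720092773), 0.2812172770500183)
grip top [ 0.48504372 -0.01259065  0.095     ]
stop [0.6087 0.3393 0.04  ]
stop [0.6106 0.1242 0.04  ]
card [0.64825056 0.21600823 0.045     ]
dk [361, 218, 21, 22, 323] [371.05572755 228.18885449] [ 0.5443 -0.2417  0.095 ]
dk [387, 222, 3, 3, 5] [388. 223.] [ 0.5564 -0.2863  0.095 ]
```

```bash
python3 -m inch '[9,17,0,-1, 17,33,0,-1, 26,50,0,-2, 26,50,0,-2, 26,50,0,-2, 26,50,0,-2, 26,50,0,-2, 26,50,0,-2, 26,50,0,-2, 26,50,0,-1]' 60
python3 -m inch '[26,50,0,-1, 17,34,0,-1, 10,18,0,0, 0,0,0,0]' 60
python3 - <<'E'
from h import *
o=observe(); print(o["tool_pos"],np.degrees(np.arctan2(o["orientation"][1][1],o["orientation"][0][1])),o["joint_pos"],o["ft_force"])
f=grab_frame("wrist"); save(f,"w1")
E
```

```text
time_s: 2.8
tool_pos: [0.43, -0.1156, 0.223]
orientation: [[0.001, 0.034, -0.999], [-0.0, -0.999, -0.034], [-1.0, 0.0, -0.001]]
ft_force: [0.0, -1.8, -0.5]
finger_gap: 0.685
time_s: 3.3
tool_pos: [0.4826, -0.0143, 0.2224]
orientation: [[-0.001, 0.003, -1.0], [0.0, -1.0, -0.003], [-1.0, -0.0, 0.001]]
ft_force: [0.1, -0.6, -1.4]
finger_gap: 0.682
[ 0.48263132 -0.01429233  0.22242957] -89.84523778402806 [-5.73486093e+00 -1.28229932e+01  8.77911443e+01  1.05615473e-03
  1.05061709e+02  8.41106500e+01] [ 0.13427934 -0.63240854 -1.44851376]
```

View pics/w1.png

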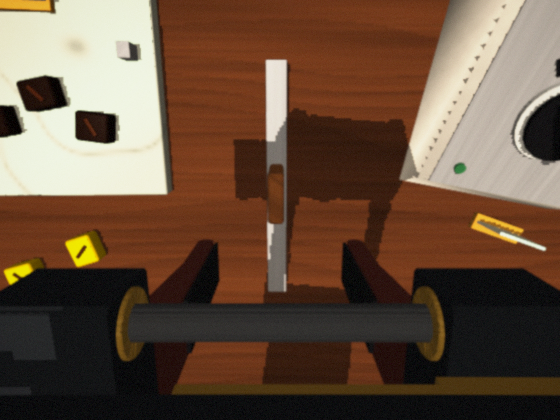

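The wrist view shows the bar running from (277,60) to (277,290), with the wooden grip at (276,195). The fingers straddle it. I'll measure the bar here.

Run:
```python
from meas import *
f=grab_frame("wrist"); p=f["pixels"].astype(int)
# bar side edges per row on the top face
g=p.min(2)
L=[];R=[]
for v in list(range(66,155,4))+list(range(240,284,4)):
    row=g[v,255:300]>90
    x=np.flatnonzero(row)
    if len(x): L.append(onz(f,255+x[0]-.5,v,.024)[:2]); R.append(onz(f,255+x[-1]+.5,v,.024)[:2])
L=np.array(L);R=np.array(R)
for n,A in(("L",L),("R",R)):
    s=np.polyfit(A[:,0],A[:,1],1); print(n,s, np.degrees(np.arctan(s[0])), np.polyval(s,.486), A[:,1].std())
print("far end",onz(f,277,60,.024),"near end",onz(f,277,291,.024))
save(f,"w1c",(220,40,340,300),2.3)
for u,v in [(269,165),(284,165),(269,191),(284,191)]: print(onz(f,u,v,.095))
```

```text
L [ 0.00789888 -0.00555075] 0.45256308217232155 -0.0017118923215291215 0.0008800629000352667
R [-0.00269151 -0.01998175] -0.1542118757184099 -0.021289823420618387 0.00045687839930651784
far end [ 0.60419564 -0.01355336  0.024     ] near end [ 0.36560876 -0.01348555  0.024     ]
[ 0.51356973 -0.00753651  0.095     ]
[ 0.51358995 -0.01974954  0.095     ]
[ 0.49204567 -0.00741187  0.095     ]
[ 0.49206574 -0.0198471   0.095     ]
```

View pics/w1c.png

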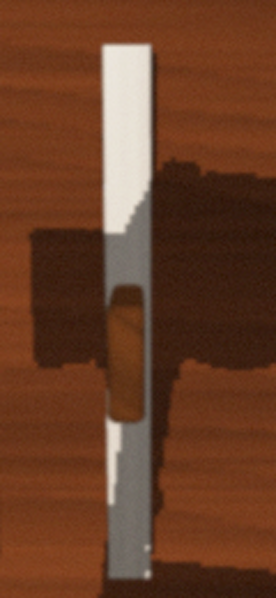

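```bash
python3 -m inch '[2,2,-15,0, 0,0,-30,0, 0,0,-35,0, 0,0,-35,0, 0,0,-25,0, 0,0,-15,0, 0,0,-8,0, 0,0,0,0]' 40
python3 -m inch '[0,0,0,0, 0,0,0,0, 0,0,0,0, 0,0,0,0, 0,0,0,0]' 0 40
python3 -m inch '[0,0,4,0, 0,0,8,0, 0,0,14,0, 0,0,14,0, 0,0,0,0]'
python3 - <<'E'
from h import *
o=observe(); print(o["tool_pos"],o["finger_gap"]*88,o["ft_force"],o["ft_torque"])
f=grab_frame("scene"); save(f,"s2",(220,120,480,390),2.2)
E
```

```text
time_s: 4.4
tool_pos: [0.4844, -0.0135, 0.0596]
orientation: [[-0.0, -0.0, -1.0], [0.0, -1.0, 0.0], [-1.0, -0.0, 0.0]]
ft_force: [0.1, -1.2, 0.7]
finger_gap: 0.454
time_s: 5.03
tool_pos: [0.4848, -0.0131, 0.0602]
orientation: [[0.001, 0.0, -1.0], [0.0, -1.0, -0.0], [-1.0, -0.0, -0.001]]
ft_force: [0.1, 1.0, 3.4]
finger_gap: 0.154
time_s: 5.65
tool_pos: [0.4856, -0.0134, 0.1019]
orientation: [[0.004, 0.0, -1.0], [-0.0, -1.0, -0.0], [-1.0, 0.0, -0.004]]
ft_force: [0.0, 1.3, -5.1]
finger_gap: 0.159
[ 0.48557192 -0.0134305   0.10185481] 14.017655994118455 [ 0.03550636  1.31791912 -5.09892515] [ 0.02520932 -0.05274339 -0.01598621]
```

View pics/s2.png

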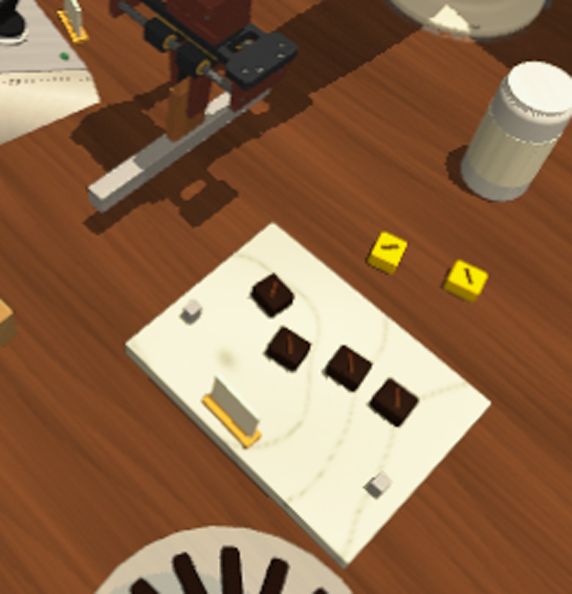

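```bash
python3 -m inch '[0,5,20,0, 0,10,30,2, 0,15,25,5, 0,20,13,7, 0,26,0,9, 0,26,0,9, 0,26,0,9, 1,26,0,9, 1,26,0,9, 1,26,0,9]' - 60
python3 -m inch '[0,20,0,8, 0,13,0,6, 0,7,0,5, 0,0,0,3.5, 0,0,0,0, 0,0,0,0]'
python3 - <<'E'
from meas import *
o=observe(); print(o["tool_pos"],np.degrees(np.arctan2(o["orientation"][1][1],o["orientation"][0][1])),o["finger_gap"]*88)
f=grab_frame("wrist"); save(f,"w3")
f=grab_frame("top"); save(f,"t3",(130,150,300,310),4)
E
```

```text
time_s: 6.95
tool_pos: [0.4873, 0.194, 0.1886]
orientation: [[0.0, 0.929, -0.369], [0.0, -0.369, -0.929], [-1.0, 0.0, -0.0]]
ft_force: [-0.1, 0.4, -5.3]
finger_gap: 0.156
time_s: 7.7
tool_pos: [0.4874, 0.2328, 0.1881]
orientation: [[0.0, 1.0, 0.008], [0.0, 0.008, -1.0], [-1.0, 0.0, -0.0]]
ft_force: [0.9, 0.3, -5.9]
finger_gap: 0.158
[0.48744177 0.23279443 0.18806895] 0.4414882634942055 13.88305066131736
```

View pics/w3.png

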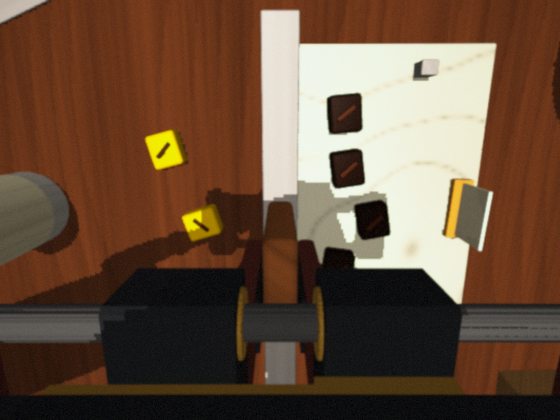

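View pics/t3.png

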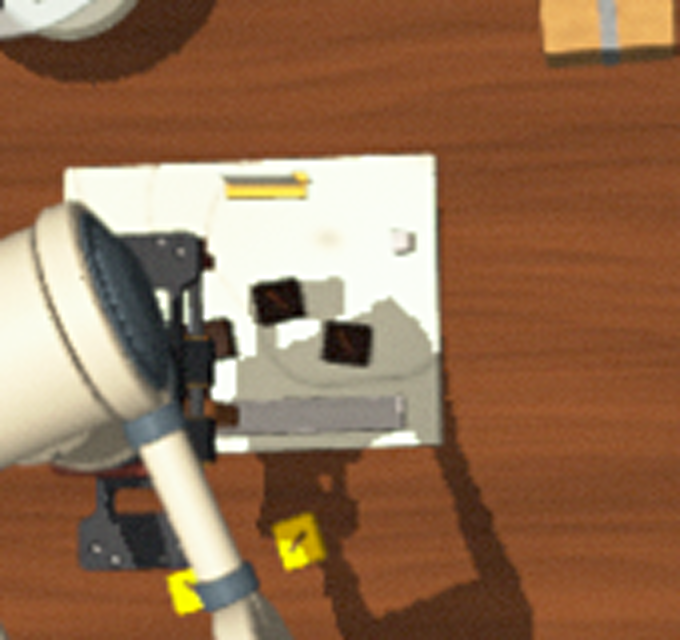

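The wrist view shows the bar held over the slab's near edge. Chocolates are at (345,113), (347,168), (372,219) and (338,258), a stop at (426,68) and the card at (465,212). I'll cross-check the slab pose and chocolate depths from this view.

Run:
```python
from meas import *
f=grab_frame("wrist"); save(f,"w3c",(240,0,520,320),1.8)
print("corner +x+y",onz(f,494,43.5,.02).round(4), "(expect)", [.5734+.1-.0011,.2339+.13+.001])
print("edge +x", [onz(f,u,v,.02).round(4).tolist() for u,v in [(494,50),(463,300)]])
for q in [(346,112),(347,167),(371,219),(338,258)]: print("choc top",onz(f,*q,.04).round(4))
print("stop near face top",onz(f,416,61,.04).round(4))
for v in (100,180): 
    for u in (262,298): print("bar",u,v,onz(f,u,v,.128+.024).round(4))
```

```text
corner +x+y [0.6687 0.3634 0.02  ] (expect) [0.6723, 0.3649]
edge +x [[0.6695, 0.3583, 0.02], [0.6747, 0.1224, 0.02]]
choc top [0.542  0.3057 0.04  ]
choc top [0.5454 0.2596 0.04  ]
choc top [0.5696 0.2127 0.04  ]
choc top [0.5416 0.1748 0.04  ]
stop near face top [0.5966 0.346  0.04  ]
bar 262 100 [0.4768 0.3086 0.152 ]
bar 298 100 [0.496  0.3088 0.152 ]
bar 262 180 [0.4766 0.2656 0.152 ]
bar 298 180 [0.4969 0.2658 0.152 ]
```

View pics/w3c.png

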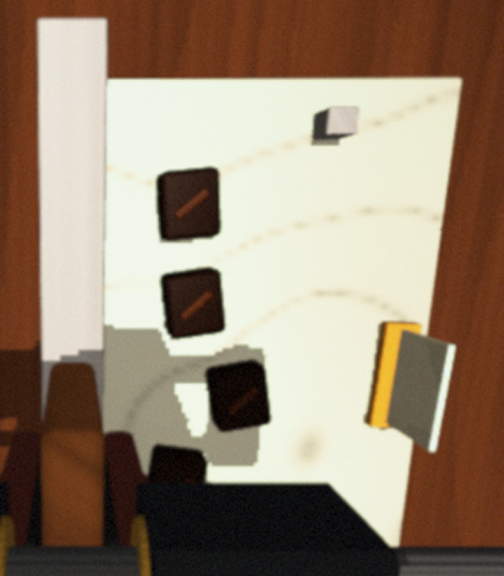

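Run:
```python
from meas import *
f=grab_frame("top")   # same calibration
p=cv2.imread('pics/top0.png')[:,:,::-1].astype(float).sum(2)
def edge(cols,v0,v1):
    W=[]
    for u in cols:
        c=p[v0:v1,u]; d=np.abs(np.diff(c)); i=np.argmax(d); 
        s=slice(max(i-2,0),i+3); v=v0+.5+(d[s]*np.arange(len(d))[s]).sum()/d[s].sum()
        W.append(onz(f,u,v,.02)[:2])
    W=np.array(W); k=np.polyfit(W[:,1],W[:,0],1); r=W[:,0]-np.polyval(k,W[:,1]); g=abs(r)<2*r.std()+1e-4
    k=np.polyfit(W[g,1],W[g,0],1); return -np.degrees(np.arctan(k[0])),np.polyval(k,.234),r.std()
print("far",edge(range(155,235),183,195)); print("near",edge(range(155,235),257,270))
q=cv2.imread('pics/top0.png')[200:225,145:240]; cv2.imwrite('pics/stops.png',cv2.resize(q,None,fx=8,fy=8,interpolation=cv2.INTER_NEAREST))
```

```text
far (np.float64(0.5218784243696182), np.float64(0.6739832541703699), np.float64(0.0005536828110402751))
near (np.float64(0.7739004539376618), np.float64(0.4727475808497132), np.float64(0.0004128443733943012))
```

View pics/stops.png

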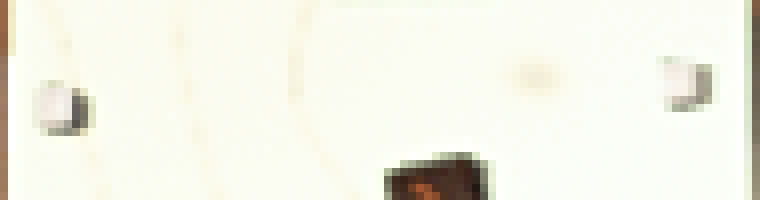

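```bash
python3 -m inch '[0,0,-10,0.3, 0,0,-20,0, 0,0,-25,0, 0,0,-25,0, 0,0,-15,0, 0,0,-7,0, 0,0,-3,0, 0,0,0,0]'
python3 -m inch '[0,0,-1,0, 0,0,-1,0, 0,0,0,0]'
python3 - <<'E'
from meas import *
o=observe(); print(o["tool_pos"],np.degrees(np.arctan2(o["orientation"][1][1],o["orientation"][0][1])),o["ft_force"])
f=grab_frame("wrist"); save(f,"w4",(200,0,520,320),1.8)
E
```

```text
time_s: 8.9
tool_pos: [0.4878, 0.2329, 0.0833]
orientation: [[0.001, 1.0, 0.014], [0.0, 0.014, -1.0], [-1.0, 0.001, -0.0]]
ft_force: [0.1, -0.3, -5.5]
finger_gap: 0.153
time_s: 9.28
tool_pos: [0.4875, 0.2327, 0.0808]
orientation: [[0.0, 1.0, 0.014], [0.0, 0.014, -1.0], [-1.0, 0.0, -0.0]]
ft_force: [-0.7, 0.5, -6.2]
finger_gap: 0.156
[0.48748805 0.23273471 0.0807575 ] 0.8110038447004017 [-0.67999195  0.45230059 -6.16133486]
```

View pics/w4.png

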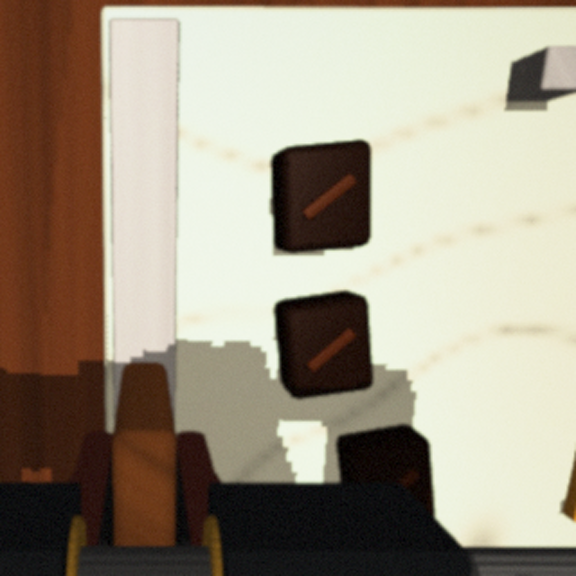

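```bash
python3 -m inch '[2,0,-0.4,0, 4,0,0,0, 6,0,0,0, 8,0,0,0, 8,0.5,0,0, 6,0,0,0, 5,0,0,0, 5,0,0,0, 5,0.3,0,0, 5,0,0,0]'
python3 -m inch '[5,0,0,0, 5,0,0,0, 5,0,0,0, 5,0.5,0,0, 5,0,0,0, 5,0,0,0, 5,0,0,0, 3,0,0,0, 2,0,0,0, 1,0,0,0]'
python3 - <<'E'
from meas import *
o=observe(); print(o["tool_pos"],np.degrees(np.arctan2(o["orientation"][1][1],o["orientation"][0][1])),o["ft_force"],o["ft_torque"])
f=grab_frame("wrist"); save(f,"w5")
f=grab_frame("scene"); save(f,"s5",(260,210,450,390),3.2)
E
```

```text
time_s: 10.58
tool_pos: [0.5417, 0.2336, 0.0803]
orientation: [[-0.0, 1.0, 0.014], [0.0, 0.014, -1.0], [-1.0, -0.0, -0.0]]
ft_force: [-1.1, 0.6, -4.2]
finger_gap: 0.152
time_s: 11.82
tool_pos: [0.5825, 0.234, 0.0803]
orientation: [[-0.0, 1.0, 0.014], [0.0, 0.014, -1.0], [-1.0, -0.0, -0.0]]
ft_force: [-2.1, 0.1, -1.3]
finger_gap: 0.159
[0.58250228 0.23403149 0.08028076] 0.8136900882324605 [-2.12371432  0.11134907 -1.3060128 ] [0.17687651 0.26216746 0.04160599]
```

View pics/w5.png

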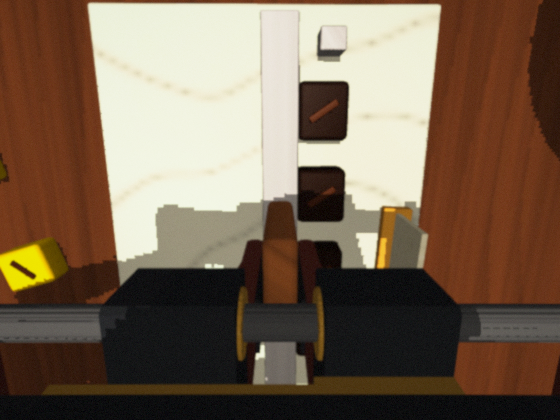

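View pics/s5.png

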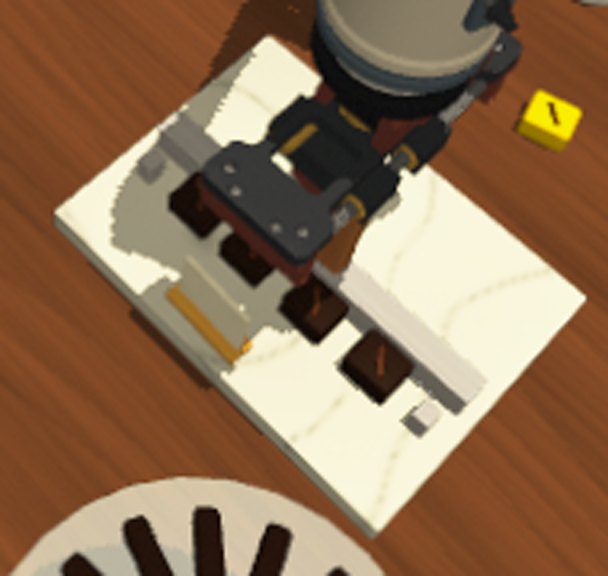

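```bash
python3 -m inch '[2,0,0,0, 2,0,0,0, 2,0,0,0, 1.5,0,0,0, 1,0,0,0]' - 40
python3 -m inch '[1,0,0,0, 1,0,0,0, 0.5,0,0,0, 0,0,0,0]'
python3 -m inch '[0.5,0,0,0, 0.5,0,0,0, 0.5,0,0,0, 0,0,0,0]'
```

```text
time_s: 12.55
tool_pos: [0.591, 0.234, 0.0803]
orientation: [[-0.0, 1.0, 0.014], [-0.0, 0.014, -1.0], [-1.0, -0.0, 0.0]]
ft_force: [-2.1, -0.1, -1.4]
finger_gap: 0.157
time_s: 13.05
tool_pos: [0.5929, 0.2341, 0.0803]
orientation: [[-0.001, 1.0, 0.014], [-0.0, 0.014, -1.0], [-1.0, -0.001, 0.0]]
ft_force: [-5.2, -1.0, 0.8]
finger_gap: 0.158
time_s: 13.55
tool_pos: [0.5934, 0.2341, 0.0803]
orientation: [[-0.004, 1.0, 0.014], [-0.0, 0.014, -1.0], [-1.0, -0.004, 0.0]]
ft_force: [-8.6, -0.5, 2.4]
finger_gap: 0.154
```

```bash
python3 -m inch '[0.5,0,0,0, 0.5,0,0,0, 0,0,0,0]'
python3 - <<'E'
from meas import *
o=observe(); print(o["tool_pos"],np.degrees(np.arctan2(o["orientation"][1][1],o["orientation"][0][1])),o["ft_force"],o["ft_torque"])
f=grab_frame("wrist"); save(f,"w6",(220,0,480,280),2.1)
f=grab_frame("scene"); save(f,"s6",(260,210,450,390),3.2)
E
```

```text
time_s: 13.92
tool_pos: [0.5936, 0.2341, 0.0803]
orientation: [[-0.005, 1.0, 0.014], [-0.0, 0.014, -1.0], [-1.0, -0.005, 0.0]]
ft_force: [-11.3, -1.4, 4.7]
finger_gap: 0.154
[0.59361555 0.23408314 0.08034264] 0.8067721303334562 [-11.29728315  -1.39989177   4.70567879] [ 0.05016414  2.42863858 -0.29259557]
```

View pics/w6.png

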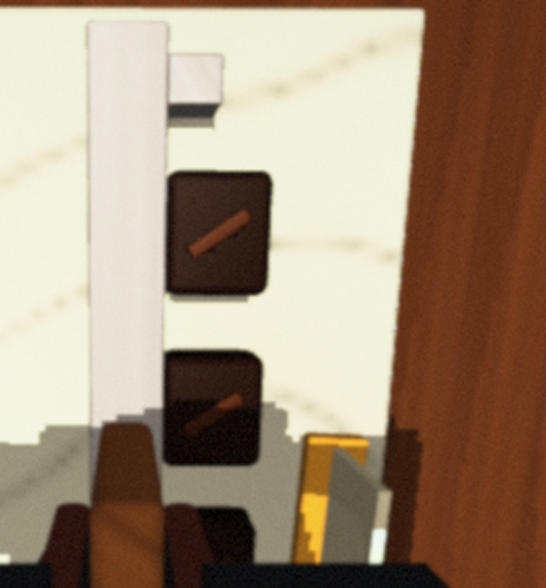

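View pics/s6.png

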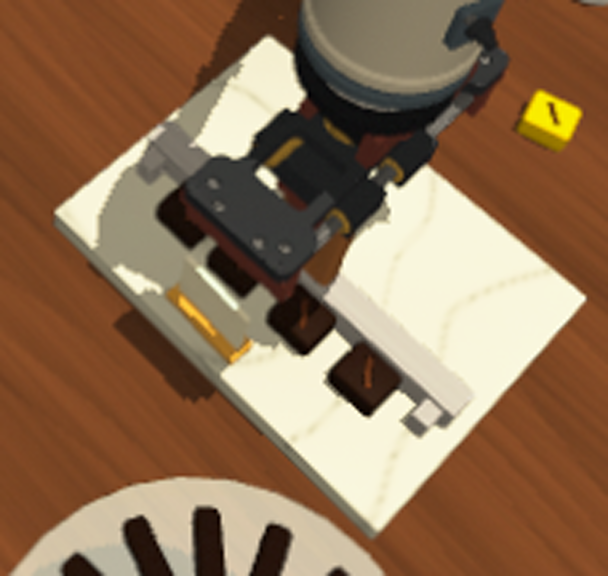

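```bash
python3 -m inch '[0.5,0,0,0, 0.5,0,0,0, 0,0,0,0]' - 15
python3 -m inch '[0,0,0.3,0, 0,0,0,0, 0,0,0,0]' 40
python3 -m inch '[-1,0,10,0, 0,0,25,0, 0,0,40,0, 0,0,40,0, 0,0,20,0, 0,0,0,0]'
python3 - <<'E'
from meas import *
o=observe(); print(o["tool_pos"],o["finger_gap"]*88)
f=grab_frame("wrist"); save(f,"w7")
f=grab_frame("scene"); save(f,"s7",(260,210,450,390),3.2)
E
```

```text
time_s: 14.4
tool_pos: [0.5947, 0.234, 0.0805]
orientation: [[-0.005, 1.0, 0.015], [-0.001, 0.015, -1.0], [-1.0, -0.005, 0.001]]
ft_force: [-12.5, -0.9, 4.4]
finger_gap: 0.166
time_s: 14.78
tool_pos: [0.5976, 0.234, 0.081]
orientation: [[0.002, 1.0, 0.014], [0.0, 0.014, -1.0], [-1.0, 0.002, -0.0]]
ft_force: [0.1, -0.4, -0.4]
finger_gap: 0.446
time_s: 15.52
tool_pos: [0.5969, 0.2343, 0.2189]
orientation: [[0.005, 1.0, 0.014], [0.002, 0.014, -1.0], [-1.0, 0.005, -0.002]]
ft_force: [0.4, 0.6, 0.0]
finger_gap: 0.46
[0.59687565 0.23427376 0.21886874] 40.456557964798755
```

View pics/w7.png

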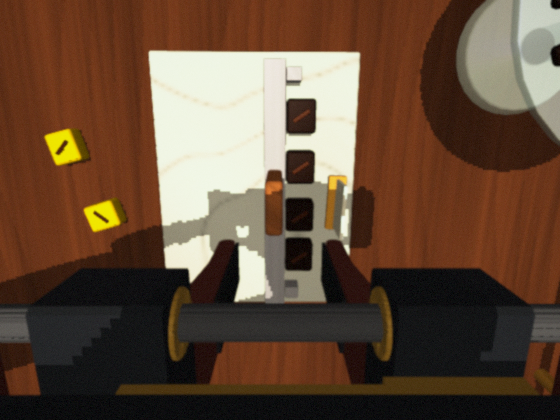

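View pics/s7.png

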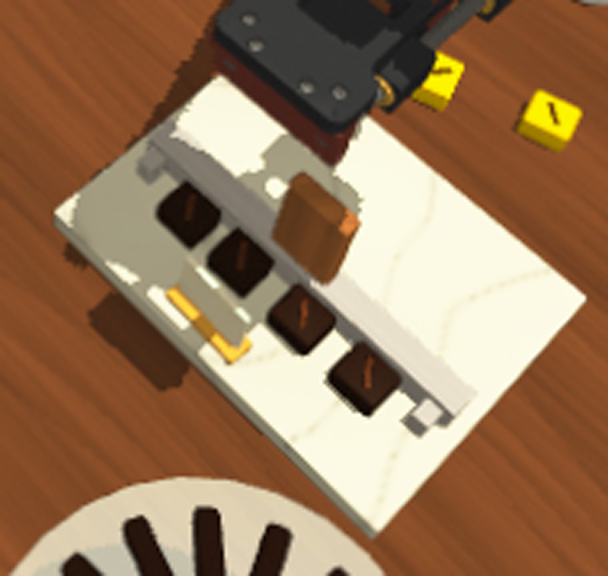

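```bash
python3 -m inch '[0,-10,10,-1, 0,-25,20,-4, -3,-40,15,-6, -6,-50,5,-7, -6,-50,0,-7, -6,-50,0,-7, -6,-50,0,-7, -6,-50,0,-7, -6,-50,0,-7, -6,-43,0,-6]' 40
python3 -m inch '[-5,-32,0,-5, -3,-18,0,-3, 0,-8,0,0, 0,0,0,0]'
python3 - <<'E'
from meas import *
o=observe(); print(o["tool_pos"],np.degrees(np.arctan2(o["orientation"][1][1],o["orientation"][0][1])),o["joint_pos"])
f=grab_frame("wrist"); save(f,"w8")
f=grab_frame("top"); save(f,"t8",(130,170,270,280),5)
E
```

```text
time_s: 16.88
tool_pos: [0.5499, -0.1863, 0.2651]
orientation: [[-0.001, 0.522, -0.853], [0.0, -0.853, -0.522], [-1.0, -0.001, 0.001]]
ft_force: [-0.2, 0.3, 0.1]
finger_gap: 0.456
time_s: 17.38
tool_pos: [0.543, -0.2417, 0.2654]
orientation: [[-0.0, 0.405, -0.914], [0.0, -0.914, -0.405], [-1.0, -0.001, 0.0]]
ft_force: [1.0, 0.4, 0.3]
finger_gap: 0.453
[ 0.54304754 -0.24173559  0.26538479] -66.13119611208369 [-2.72850658e+01  5.13941610e+00  6.62476262e+01  1.79008932e-02
  1.08637783e+02  3.88518469e+01]
```

View pics/w8.png

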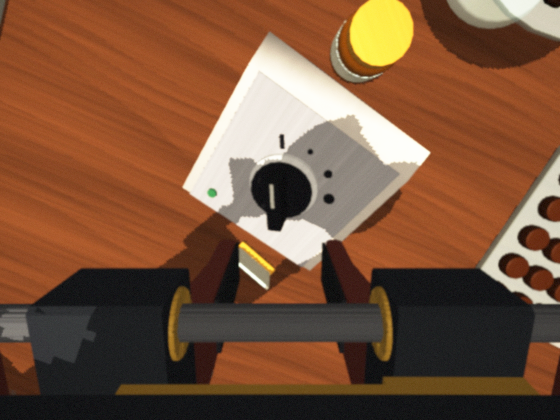

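View pics/t8.png

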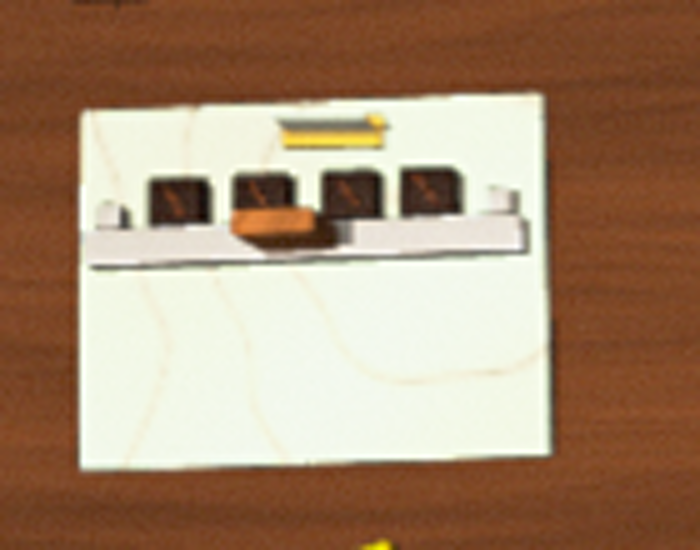

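The row looks straight, with the bar flush to both stops. The wrist view shows the dial at (280,192), its dash at (282,140) and dots at (310,152), (328,174) and (329,198). I'll fit the console pose next.

```bash
cat > con.py <<'E'
from meas import *
def Rz(a): return np.array([[np.cos(a),-np.sin(a),0],[np.sin(a),np.cos(a),0],[0,0,1]])
n=np.array([-.4226,0,.9063]); u=np.array([.9063,0,.4226]); A=np.array([-.015,0,.0805])
def wpt(q,l): return np.array([q[0],q[1],0])+np.atleast_2d(l)@Rz(q[2]).T
def barpts(t,s0=.044,L=.026,wd=.007):
    d=np.cos(t)*u+np.sin(t)*np.array([0,-1,0]); w=np.cross(n,d)
    return np.array([A+n*s0+a*L*d+b*wd*w for a,b in((1,1),(1,-1),(-1,-1),(-1,1))]), d
def ring(r,h,N=40): 
    return np.array([A+n*h+r*(np.cos(t)*u+np.sin(t)*np.array([0,1,0])) for t in np.linspace(0,2*np.pi,N)])
E
python3 - <<'E'
from con import *
fw=grab_frame("wrist"); ft=grab_frame("top")
C=np.array([[.0925,.085,.113],[.0925,-.085,.113],[-.0925,.085,.048],[-.0925,-.085,.048]])
pw=np.array([[268,33],[430,153],[184,187],[312,270]]); pt=np.array([[345,183.1],[411.2,192.1],[331.5,254.1],[394.7,262]])
def res(q): return np.r_[(proj(fw,wpt(q,C))-pw).ravel(),(proj(ft,wpt(q,C))-pt).ravel()]
for nm,idx in(("both",slice(0,16)),("wrist",slice(0,8)),("top",slice(8,16))):
    r=least_squares(lambda q:res(q)[idx],[.54,-.24,-.15]); print(nm,r.x[:2],np.degrees(r.x[2]),np.round(r.fun,1))
    if nm=="both": q=r.x
np.save("q.npy",q)
im=fw["pixels"][:,:,::-1].copy(); im=cv2.resize(im,None,fx=3,fy=3,interpolation=cv2.INTER_CUBIC)
def dr(P,c): cv2.polylines(im,[np.int32(proj(fw,wpt(q,P))*3+1)],True,c,1)
dr(ring(.03,.016),(0,255,0)); b,_=barpts(-.6); dr(b,(0,0,255)); dr(C[[0,1,3,2]],(255,0,0))
cv2.imwrite("pics/fit8.png",im[80:860,500:1300])
E
```

```text
both [ 0.56142355 -0.2466971 ] -10.403686959625118 [ 4.  -5.3  3.3 -5.1 -5.7  9.6 -6.5  7.8  0.6 -3.  -0.3 -1.9  1.6 -0.8
  1.7  0.9]
wrist [ 0.56180468 -0.24703411] -10.348018938529863 [ 4.4 -5.6  3.9 -5.5 -5.2  9.5 -5.9  7.7]
top [ 0.55829021 -0.2442118 ] -10.641097538840533 [-0.1 -1.9 -1.  -0.5  0.6  0.3  0.7  2.2]
```

View pics/fit8.png

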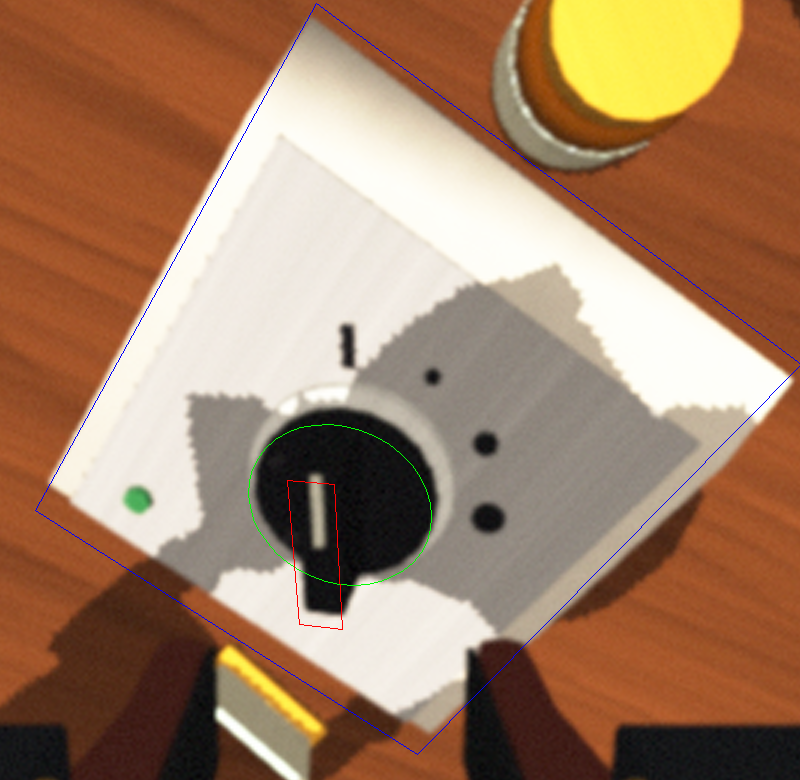

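Run:
```python
from con import *
fw=grab_frame("wrist"); ft=grab_frame("top"); q0=np.load("q.npy")
tgt=np.array([[256,407,437,575]])/3.+np.array([500,80,500,80])/3.-.33
endp=np.array([[305,612],[345,614]])/3+np.array([500,80])/3-.33
def res(p):
    q=[p[0],p[1],q0[2]]
    R=proj(fw,wpt(q,ring(.03,.016,120))); bb=np.r_[R.min(0),R.max(0)]
    b=proj(fw,wpt(q,barpts(-.6)[0]))[2:]
    return np.r_[(bb-tgt[0])[[0,1,2]],(b[b[:,0].argsort()]-endp).ravel()]
r=least_squares(res,q0[:2]); print(r.x,np.round(r.fun,1))
q=np.r_[r.x,q0[2]]; np.save("q.npy",q)
R=proj(ft,wpt(q,ring(.03,.016,120))); print("top ring bbox",R.min(0),R.max(0),"seen 361,218..382,240")
print("axis pts h=0,16,34,44:",[wpt(q,A+n*h).round(4).tolist()[0] for h in(0,.016,.034,.044)])
for t in(-.6,0,.6):
    b,d=barpts(t); w=Rz(q[2])@d; wall=np.cross(Rz(q[2])@n,w); print(t,"wall normal yaw",np.degrees(np.arctan2(wall[1],wall[0])),"tilt",np.degrees(np.arcsin(wall[2])), "dir",w.round(3))
print("axis",(Rz(q[2])@n).round(3))
for name,f in(("wrist",fw),("top",ft)):
    im=cv2.resize(f["pixels"][:,:,::-1],None,fx=5,fy=5,interpolation=cv2.INTER_CUBIC)
    for P,c in((ring(.03,.016),(0,255,0)),(barpts(-.6)[0],(0,0,255))): cv2.polylines(im,[np.int32(proj(f,wpt(q,P))*5+2)],True,c,1)
    c0=(proj(f,wpt(q,A))[0]*5).astype(int); cv2.imwrite(f"pics/fit9{name}.png",im[c0[1]-250:c0[1]+250,c0[0]-300:c0[0]+300])
```

```text
[ 0.5663986  -0.24626084] [-0.9  0.6  0.1 -0.2 -0.8  1.   0.2]
top ring bbox [359.54016533 216.67951727] [383.0288825 238.9690218] seen 361,218..382,240
axis pts h=0,16,34,44: [[0.5516, -0.2436, 0.0805], [0.545, -0.2423, 0.095], [0.5375, -0.241, 0.1113], [0.5334, -0.2402, 0.1204]]
-0.6 wall normal yaw 111.39735772515202 tilt -13.80498260283469 dir [0.838 0.42  0.349]
0 wall normal yaw 79.5963130403749 tilt 0.0 dir [ 0.891 -0.164  0.423]
0.6 wall normal yaw 47.79526835559774 tilt 13.80498260283469 dir [ 0.634 -0.69   0.349]
axis [-0.416  0.076  0.906]
```

View pics/fit9wrist.png

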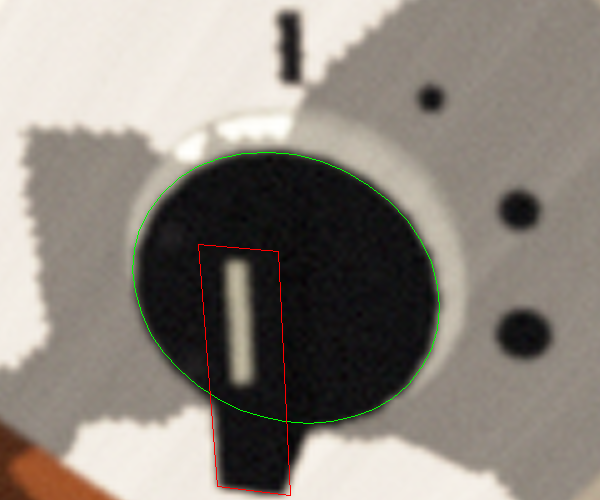

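View pics/fit9top.png

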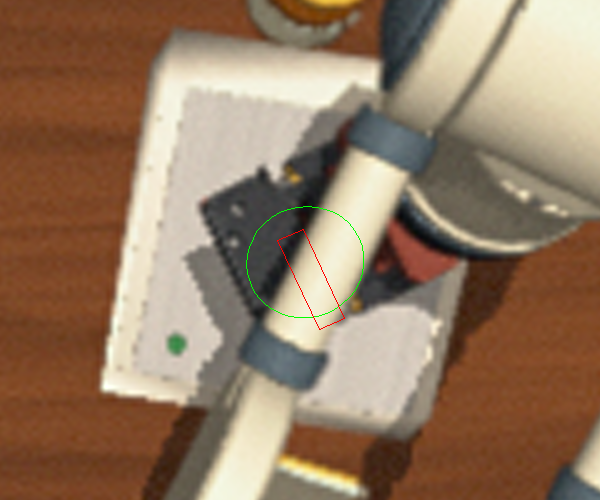

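```bash
python3 -m inch '[-3,0,-15,-1, -2.5,1,-30,-1.5, 0,0,-35,0, 0,0,-30,0, 0,0,-20,0, 0,0,-10,0, 0,0,0,0]' 30
python3 - <<'E'
from con import *
o=observe(); print(o["tool_pos"],np.degrees(np.arctan2(o["orientation"][1][1],o["orientation"][0][1])),o["ft_force"])
f=grab_frame("wrist"); save(f,"w10",(140,100,420,310),2.8)
f=grab_frame("scene"); save(f,"s10",(140,80,290,210),5)
E
```

```text
time_s: 18.55
tool_pos: [0.5374, -0.2409, 0.1255]
orientation: [[-0.0, 0.364, -0.932], [0.0, -0.932, -0.364], [-1.0, -0.0, 0.0]]
ft_force: [-0.7, -1.0, 0.1]
finger_gap: 0.339
[ 0.53743326 -0.24089847  0.12548372] -68.68365896705804 [-0.72957427 -0.97319322  0.06423055]
```

View pics/w10.png

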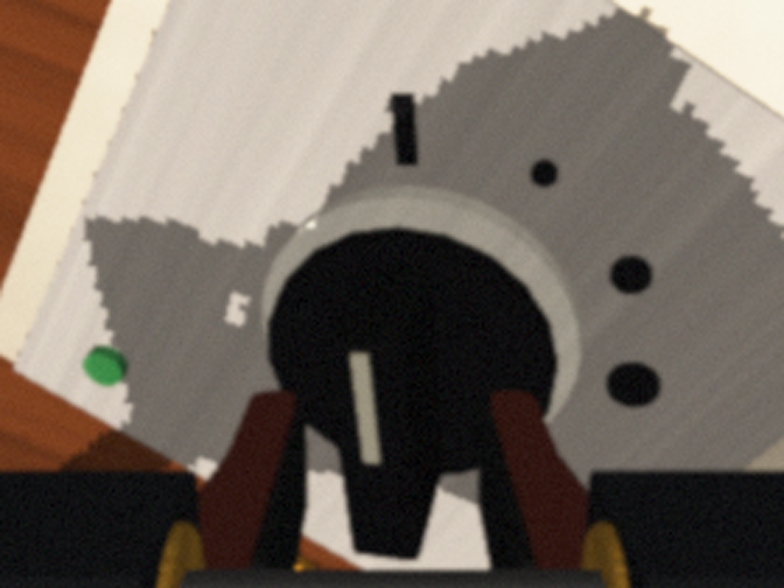

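View pics/s10.png

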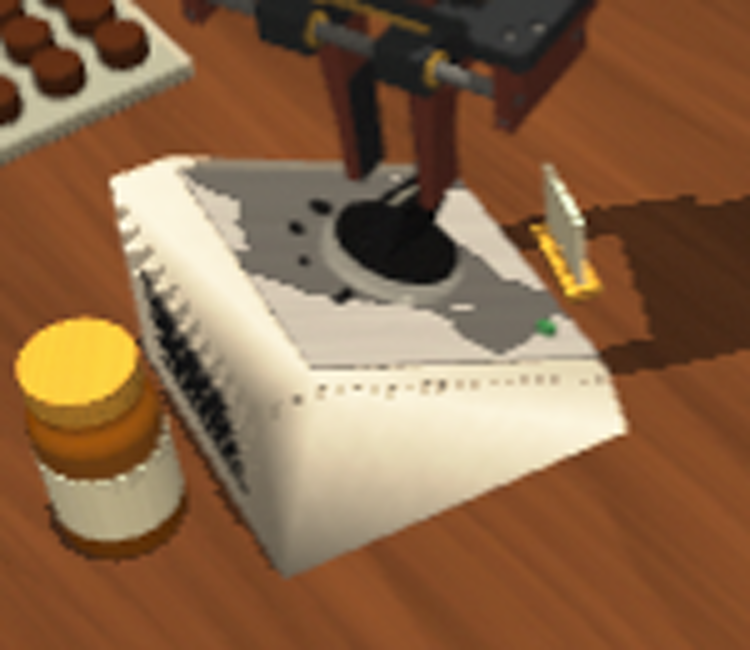

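The bar sits centred between the fingers. I'll go on down.

```bash
python3 -m inch '[0,0,-8,0, 0,0,-8,0, 0,0,-5,0, 0,0,0,0]'
python3 -m inch '[0,0,-1,0, 0,0,-1,0, 0,0,0,0, 0,0,0,0]' 0 20
```

```text
time_s: 19.15
tool_pos: [0.5371, -0.2408, 0.1036]
orientation: [[-0.001, 0.363, -0.932], [0.001, -0.932, -0.363], [-1.0, -0.001, 0.001]]
ft_force: [0.2, -0.2, -0.2]
finger_gap: 0.341
time_s: 19.65
tool_pos: [0.5377, -0.2402, 0.1031]
orientation: [[0.001, 0.364, -0.931], [0.001, -0.931, -0.364], [-1.0, -0.001, -0.001]]
ft_force: [-0.7, 5.4, 2.7]
finger_gap: 0.193
```

```bash
python3 -m inch '[0.8,-0.15,-1.8,0, 0.8,-0.15,-1.8,0, 0.8,-0.15,-1.8,0, 0.8,-0.15,-1.8,0, 0.8,-0.15,-1.8,0, 0,0,0,0]' 0 25
python3 - <<'E'
from con import *
o=observe(); print(o["tool_pos"],o["ft_force"],o["ft_torque"])
f=grab_frame("wrist"); save(f,"w11",(140,100,420,310),2.8)
E
```

```text
time_s: 20.4
tool_pos: [0.5409, -0.2408, 0.0967]
orientation: [[-0.0, 0.364, -0.931], [0.001, -0.931, -0.364], [-1.0, -0.001, -0.0]]
ft_force: [-9.4, 7.2, 14.9]
finger_gap: 0.19
[ 0.54092973 -0.24084417  0.09665211] [-9.39766063  7.17479265 14.9140792 ] [ 1.23563201  1.52473158 -0.09595346]
```

View pics/w11.png

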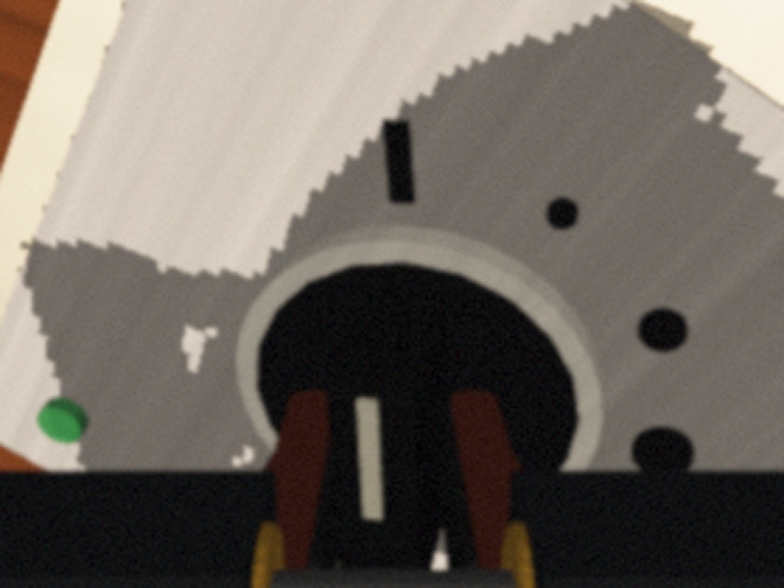

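```bash
python3 -m inch '[0,0,-0.3,-3, 0,0,-0.5,-6, 0,0,-0.5,-8, 0,0,-0.5,-8, 0,0,-0.2,-7, 0,0,0,0]' 0 25
python3 - <<'E'
from con import *
o=observe(); print(o["tool_pos"],np.degrees(np.arctan2(o["orientation"][1][1],o["orientation"][0][1])),o["ft_force"],o["ft_torque"])
f=grab_frame("wrist"); save(f,"w12",(140,100,420,310),2.8)
E
```

```text
time_s: 21.2
tool_pos: [0.542, -0.2411, 0.0953]
orientation: [[0.003, -0.186, -0.983], [-0.0, -0.983, 0.186], [-1.0, -0.0, -0.003]]
ft_force: [-6.6, 6.3, 14.2]
finger_gap: 0.16
[ 0.54196651 -0.24114281  0.09530957] -100.72807271036359 [-6.59649722  6.2876065  14.2119043 ] [1.30997828 0.92584308 0.04053762]
```

View pics/w12.png

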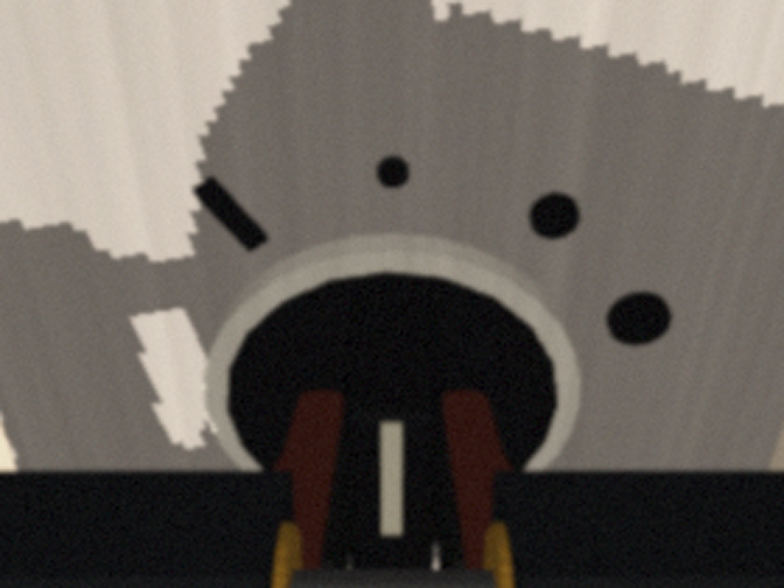

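```bash
python3 -m inch '[0,0,0.1,-4, 0,0,0.2,-8, 0,0,0.3,-8, 0,0,0.3,-7, 0,0,0.3,-5, 0,0,0,0]' 0 25
python3 - <<'E'
from con import *
o=observe(); print(o["tool_pos"],np.degrees(np.arctan2(o["orientation"][1][1],o["orientation"][0][1])),o["ft_force"],o["ft_torque"])
f=grab_frame("wrist"); save(f,"w13",(140,100,420,310),2.8)
E
```

```text
time_s: 22.0
tool_pos: [0.542, -0.2413, 0.0948]
orientation: [[0.002, -0.678, -0.735], [0.0, -0.735, 0.678], [-1.0, -0.002, -0.002]]
ft_force: [-3.4, 3.3, 8.6]
finger_gap: 0.192
[ 0.54204975 -0.24134526  0.09478986] -132.698901202188 [-3.44106723  3.29260178  8.56900357] [1.26186232 0.07091664 0.24844156]
```

View pics/w13.png

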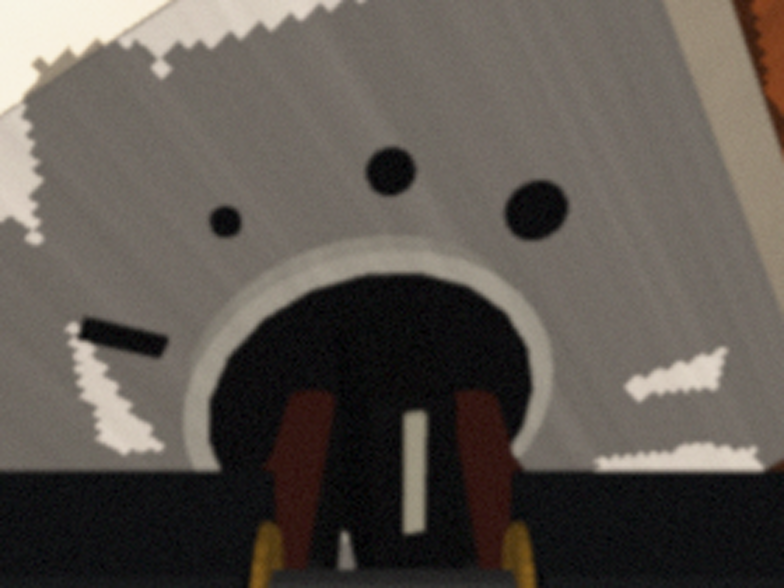

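Run:
```python
from con import *
q=np.load("q.npy"); f=grab_frame("wrist")
for t in(.4,.45,.5,.55,.6,.65):
    d=np.cos(t)*u+np.sin(t)*np.array([0,-1,0])
    P=np.array([A+n*.0362+r*d for r in (.025,.006)]); p=(proj(f,wpt(q,P))-[140,100])*2.8
    print(t,p.round(0).tolist(), "slope",((p[1]-p[0])[0]/(p[1]-p[0])[1]).round(3))
```

```text
0.4 [[385.0, 408.0], [400.0, 499.0]] slope 0.164
0.45 [[394.0, 406.0], [402.0, 498.0]] slope 0.09
0.5 [[402.0, 404.0], [404.0, 498.0]] slope 0.017
0.55 [[411.0, 403.0], [406.0, 497.0]] slope -0.053
0.6 [[419.0, 402.0], [408.0, 497.0]] slope -0.122
0.65 [[428.0, 402.0], [410.0, 497.0]] slope -0.189
```

```bash
python3 -m inch '[0,0,-0.3,-2, 0,0,-0.3,-1.5, 0,0,0,0]' 0 25
python3 - <<'E'
from con import *
q=np.load("q.npy"); f=grab_frame("wrist"); save(f,"w14",(250,200,330,310),7); print(observe()["ft_force"])
for t in(.5,.55,.6,.65):
    d=np.cos(t)*u+np.sin(t)*np.array([0,-1,0])
    P=np.array([A+n*.0362+r*d for r in (.025,.006)]); p=(proj(f,wpt(q,P))-[250,200])*7
    print(t,p.round(0).tolist(), "slope",((p[1]-p[0])[0]/(p[1]-p[0])[1]).round(3))
E
```

```text
time_s: 22.48
tool_pos: [0.5421, -0.2414, 0.0947]
orientation: [[0.003, -0.721, -0.693], [-0.0, -0.693, 0.721], [-1.0, -0.002, -0.002]]
ft_force: [-3.2, 3.4, 10.2]
finger_gap: 0.197
[-3.71058115  3.76719041  9.4281676 ]
0.5 [[216.0, 312.0], [239.0, 544.0]] slope 0.099
0.55 [[237.0, 307.0], [243.0, 543.0]] slope 0.028
0.6 [[258.0, 304.0], [248.0, 543.0]] slope -0.041
0.65 [[279.0, 301.0], [253.0, 542.0]] slope -0.108
```

View pics/w14.png

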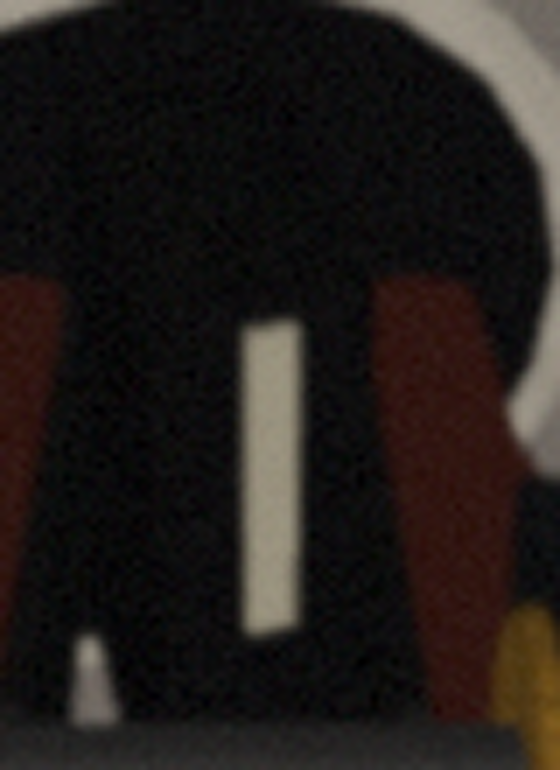

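```bash
python3 -m inch '[-0.8,0.15,1.8,0, -0.8,0.15,1.8,0, -0.8,0.15,1.8,0, -0.8,0.15,1.8,0, -0.8,0.15,1.8,0, -0.4,0,0.9,0, 0,0,0,0]' 0 15
python3 - <<'E'
from con import *
o=observe(); print(o["tool_pos"],o["ft_force"])
f=grab_frame("wrist"); save(f,"w15",(140,100,420,310),2.8)
E
```

```text
time_s: 23.4
tool_pos: [0.5383, -0.2412, 0.1016]
orientation: [[0.003, -0.721, -0.693], [-0.001, -0.693, 0.721], [-1.0, -0.002, -0.002]]
ft_force: [6.5, -0.0, -1.0]
finger_gap: 0.206
[ 0.53833196 -0.2411541   0.10162767] [ 6.4654734  -0.03443165 -0.95109149]
```

View pics/w15.png

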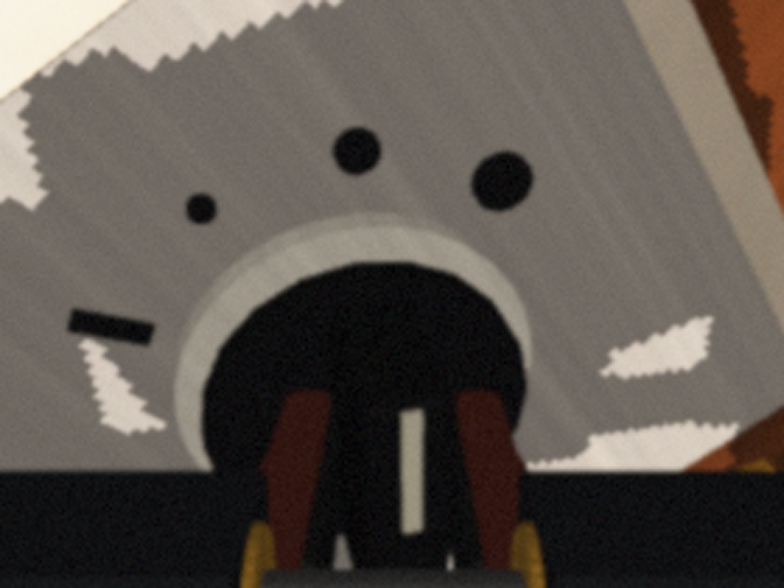

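Force is near zero axially, so the dial is out. I'll open and rise, then check.

```bash
python3 -m inch '[0,0,0,0, 0,0,0,0, 0,0,0,0]' 30
python3 -m inch '[0,0,8,0, 0,0,20,0, 0,0,35,0, 0,0,40,0, 0,0,30,0, 0,0,15,0, 0,0,0,0]'
python3 - <<'E'
from con import *
q=np.load("q.npy")
o=observe(); print(o["tool_pos"],o["ft_force"])
f=grab_frame("wrist"); save(f,"w16")
im=cv2.resize(f["pixels"][:,:,::-1],None,fx=5,fy=5,interpolation=cv2.INTER_CUBIC)
c0=(proj(f,wpt(q,A))[0]*5).astype(int); s=np.array([c0[0]-300,c0[1]-250]); raw=im[s[1]:s[1]+550,s[0]:s[0]+600].copy(); cv2.imwrite("pics/d16raw.png",raw)
for P,c in((ring(.03,.016),(0,255,0)),(barpts(.6)[0],(0,0,255))): cv2.polylines(raw,[np.int32(proj(f,wpt(q,P))*5+2-s)],True,c,1)
cv2.polylines(raw,[np.int32(proj(f,wpt(q,ring(.03,.008)))*5+2-s)],True,(255,0,0),1)
cv2.imwrite("pics/d16.png",raw)
f=grab_frame("scene"); save(f,"s16")
E
```

```text
time_s: 23.82
tool_pos: [0.5365, -0.2411, 0.1015]
orientation: [[-0.001, -0.722, -0.692], [0.0, -0.692, 0.722], [-1.0, 0.001, 0.001]]
ft_force: [0.3, -0.1, -0.6]
finger_gap: 0.342
time_s: 24.7
tool_pos: [0.5374, -0.2412, 0.2517]
orientation: [[0.002, -0.722, -0.692], [-0.001, -0.692, 0.722], [-1.0, -0.001, -0.003]]
ft_force: [0.0, 0.1, -0.6]
finger_gap: 0.34
[ 0.53743485 -0.24117813  0.25173542] [ 0.01616263  0.08979731 -0.63480395]
```

View pics/d16.png

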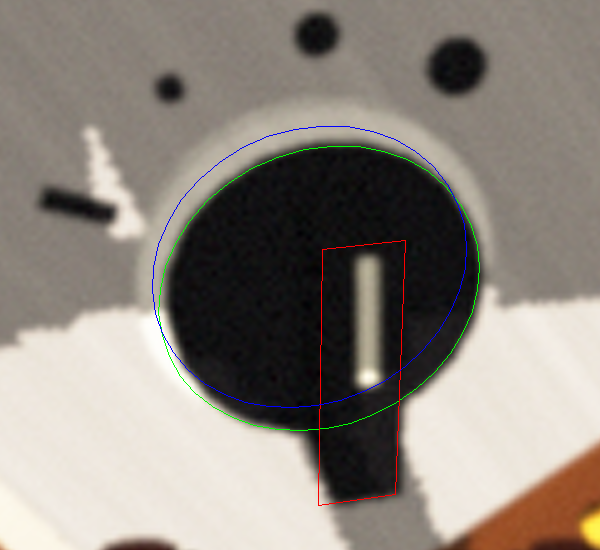

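View pics/s16.png

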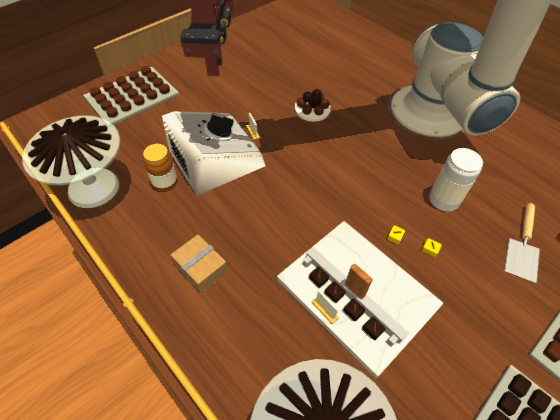

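Run:
```python
from con import *
f=grab_frame("scene"); save(f,"s17c",(270,215,450,385),3.4)
f=grab_frame("top"); p=f["pixels"].astype(float).sum(2); save(f,"t17")
a=cv2.imread('pics/top0.png')[:,:,::-1].astype(float).sum(2)
def edge(cols,v0,v1,z):
    W=[]
    for u_ in cols:
        c=p[v0:v1,u_]; d=np.abs(np.diff(c)); i=np.argmax(d); s=slice(max(i-2,0),i+3)
        W.append(onz(f,u_,v0+.5+(d[s]*np.arange(len(d))[s]).sum()/d[s].sum(),z)[:2])
    W=np.array(W); k=np.polyfit(W[:,1],W[:,0],1); r=W[:,0]-np.polyval(k,W[:,1]); g=abs(r)<r.std()*2
    k=np.polyfit(W[g,1],W[g,0],1); return -np.degrees(np.arctan(k[0])),np.polyval(k,.234)
print("bar near edge",edge(range(152,232),216,226,.02),"slab near",edge(range(155,235),257,270,.02))
```

```text
bar near edge (np.float64(0.6288726901915401), np.float64(0.5853101133779518)) slab near (np.float64(0.7650663746668949), np.float64(0.47295155592942767))
```

View pics/t17.png

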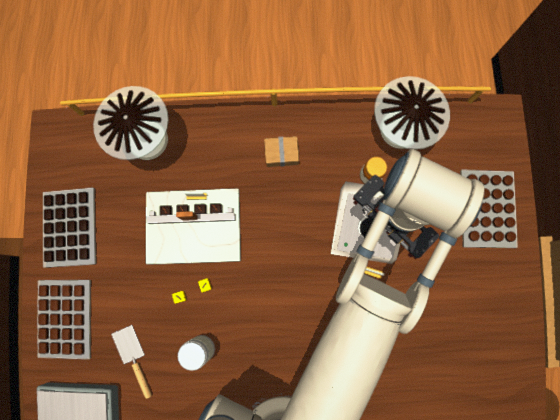

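View pics/s17c.png

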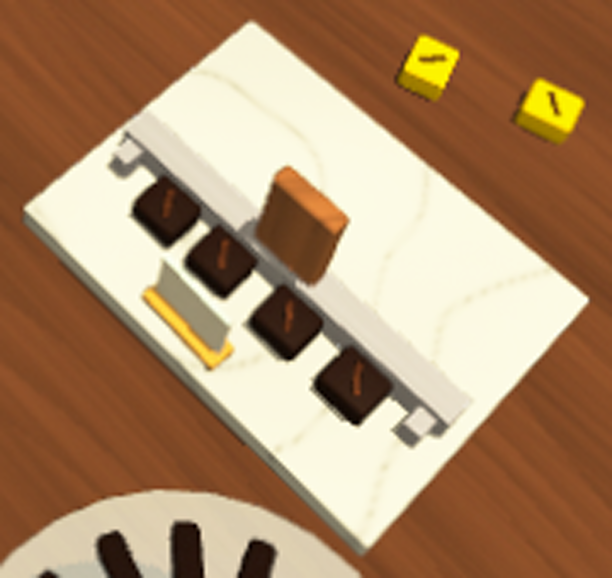

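The bar is flush and parallel to the slab (0.63° against 0.77°), the chocolates are in a row, the dial is out at the middle dot, and nothing else has moved. I'm handing in now.

```bash
python3 -c "
from rig import *
print(hand_in())"
```

```text
the job is handed in; nothing more can be done
None
```

The job is handed in, at about 25 s of the 61 s allowed. I pushed the four dark chocolates into one row with the straightedge and left it resting against both stops. I then pressed the dial in, turned it clockwise from off to the middle dot, and let it spring out.

My last checks before handing in:
- **Straightedge:** the camera put its angle at 0.63° against 0.77° for the slab edge. That is parallel within what the picture can resolve. The push force rose to about 11 N with little twist, which fits contact on both stops.
- **Chocolates:** all four stand in line along the straightedge, and the fingers never went near them.
- **Dial:** the view from above fits the fully-out position at 1.2 rad to within about 0.03 rad. The fingers had left it when I looked.
- **Everything else:** the cards, jar, gift box and yellow look-alikes looked unmoved, and the arm was touching nothing.
- **Disagreement:** the first console fit, made from its rounded corners, was off by several pixels. I replaced it with a fit to the dial itself. When I first stopped turning, the pointer seemed up to 0.08 rad short, so I turned 3.5° further before letting the dial out.

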